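# Hang the hardware bin from the bench rail

### The arm

A 7-joint arm with a two-finger parallel gripper is mounted at the origin on the work surface. World frame = base frame: x ahead of the robot, y to its left, z up, the work surface at z = 0. Lengths are in m, angles in degrees, forces in N, time in s.
With the tool pointing down it reaches from about 0.4 to 0.85 m from the base axis. Payload 6.9 kg.
Tool frame: the origin (TCP) lies on the mounting face of the last link; the fingertips stand 173 mm ahead of it and the grasp point (between the pads) lies 155 mm ahead of it; z points along the fingers, y is the direction in which the jaws open and shut (so a half turn about z gives the same grasp; the last joint's range is limited). The gripper opens to 85 mm and grips with 20 to 120 N. Pads are 22 mm wide; open, the fingers measure 114 mm over their backs; the gripper's body (76 mm by 85 mm) begins 54 mm behind the grasp point. The pads swing forward as they close: fully open they stand 13 mm farther back than shut.
Start: joints at [-62.252, 29.078, -13.613, 85.955, 7.202, 65.827, -8.869], TCP at [0.231, 0.581, 0.405] pointing down, gripper open.
Joint ranges: [-176.47, 176.47], [-13.61, 117.27], [-81.72, 77.17], [0.22, 143.17], [-87.28, 267.28], [10, 112.55], [-165.47, 165.47]. Speed limits (degrees/s): [136.94, 136.94, 180, 180, 180, 180, 180].

### API

Orientations are given as a 3x3 rotation matrix whose columns are the frame's x, y, z axes.
In Python, from cell import env gives the robot as it stands.
- The arm moves only by the tool step_arm, never from a script. Its argument "commands" is a list of rows, each a list of 7 numbers: the finger opening in m, from 0 to 0.0854, then the shift along the world's x, y, z in m, then the turn, a rotation vector about the world's x, y, z in rad. In form: [[fingers, x, y, z, wx, wy, wz], ...]. A call has 1 to 10 rows; each row is the pose to reach, as a shift and turn from the pose commanded when the call began; what a row does not reach only later rows make up. A row lasts 1/8 s, in which the tool goes at most 62.5 mm and 10.7 degrees, less where a joint would pass 70% of its speed; a pose out of reach is approached as far as the arm can. A call with a gripper value outside its range is refused whole. The fingers move at their own pace and stop on an object; "force" is the grip in N (left out, the last holds). Time passes only in rows, so rows that repeat a pose let the fingers close. It gives the time, the measured TCP pose, the force and the opening at its end, in the units of the state.
- env.observe(): the state, without advancing time (a new reading comes with each control period).
- env.capture(name): name is "side" or "top" or "wrist"; returns the picture (480x640x3 uint8, red, green, blue); there is no depth.
- env.camera_params(name): a dict with "fov_y" (degrees; the focal length in pixels is half the picture's height over the tangent of half this angle, whatever the lens; pixels are square), "cx", "cy" (the principal point, pixels), "rvec" (rotation vector, rad) and "tvec" (3), from world to camera coordinates, as OpenCV has them; the wrist camera has in their place "T_tool_cam" (4x4, takes a point from camera to tool coordinates, whose origin is the TCP and whose axes are the flange's). Camera axes: x right, y down, z forward; pixel columns grow to the right and rows downward; lengths in m; the calibration is good to about 2 mm. The wrist camera is an equidistant fisheye: a pixel r from the principal point sees the ray r / f radians off the axis. A picture is of the moment at which its call begins: read the wrist's pose just before it. camera_params takes no time and is no camera call.
- env.job_done(): hands the job in, once; it reports no verdict.
The state is a dict: "t": time; "joints": joint angles; "qd": joint speeds; "tau": joint torques, N m; "tool_pos": TCP position; "tcp_rot": TCP orientation; "force": force on the tool from outside, world axes, zero at the start; "torque": the same for the moment, N m; "finger_gap": finger opening in m.
Only numpy, scipy, OpenCV 4.12 (cv2) and the standard library are available. Lean on these libraries where they do the work, as an engineer would, in place of code of your own. Each camera call takes 0.05 s, during which the arm holds its last target. There are 200 camera calls.

### The job

Take the S-hook off its wooden stand and hook it over the steel crossbar of the bench rail, and let go so that it hangs by itself. Then hang the hardware bin by the peak in the middle of its wire bail from the hook's lower curl, so that it hangs level and still, clear of the bench. Keep the bin upright on the way so that nothing spills, and leave the other things on the bench where they are.

Things in the scene. Friction and masses are not known exactly. Their poses are not given: they have to be found in the camera images.
- rail: Fixed rail stand: level round steel crossbar, 12 mm diameter, on two 24 mm posts 240 mm apart. Origin on the bench top straight below the bar's middle; y along the bar, x level across it, z up. The bar's HEIGHT is set by hand and not measured: its centre line is anywhere 290 to 320 mm above the bench (look, or feel for it). It holds firm to 60 N. Place and yaw vary.
- rail_foot (a point): Top of the 12 mm thick foot plate under the post at the bar's +y end; there is another at the -y end. Each plate is 40 mm wide and reaches from 15 mm to the -x side of the bar to 65 mm to the +x side. A black clamp block 22 mm wide, 30 mm tall, holds each end of the bar.
- stand: Fixed pale wooden stand, base 90 x 150 x 18 mm, 22 mm square post 225 mm tall centred 86 mm to +y of the origin. A level dowel (10 mm diameter, 195 mm above the bench) runs from the post along y over the origin to a ball end at y = -48 mm; the S-hook is parked on it. Origin on the bench below the hook.
- hook: Loose S-hook, 6 mm round steel wire, 182 mm tall, 42 mm wide, 65 g, flat in its x-z plane. Origin: middle of its shank; z up as it hangs. Shank straight from (-17, 0, +65) to (+17, 0, -65) mm. Parked on the dowel, free to swing, its +x along the stand's +x, away from the robot. Lift it some 35 mm to clear a bar. On the crossbar its origin is 79 mm below the bar's centre line.
- hook_upper (a point): Centre of the hook's upper curl, 70 mm above its origin. Wire centre line of 18 mm radius (15 mm inside) from the shank on the hook's -x side over the top to a tip 18 mm to +x and 4 mm below this point; open downward, so it goes down over a bar, which enters between shank and tip (29 mm mouth).
- hook_lower (a point): Centre of the hook's lower curl, 70 mm below its origin: the upper curl turned half round. Its tip is 18 mm to the hook's -x and 4 mm above this point, 29 mm from the shank; it is open upward, so a wire goes in from above between tip and shank, down to the bottom 12 mm below this point (6 mm wire, centre line).
- bin: Loose open grey plastic bin, 80 (x) x 120 (y) x 50 (z) mm, fasteners fixed in the bottom, 0.17 to 0.36 kg. Origin: centre of its underside, z up. A rigid bail of 6 mm steel wire stands over it in its y-z plane: up from the end walls at y = +-57 mm, level 87 mm above the underside for |y| = 18 to 50 mm (room to grip), with a raised peak in the middle.
- bail_peak (a point): Middle of the bin's bail, on the wire's centre line, 95 mm above the bin's underside; the peak is level for 10 mm and slopes down on both sides to the level parts. Resting in the hook's lower curl it lies 82 mm below the hook's origin.
- plain_bin: Bystander: grey bin 80 x 120 x 50 mm with no bail, beside the one with the bail; either may be the nearer to the rail. Origin under its centre.
- tape: Bystander: roll of tape 100 mm across, 45 mm high, lying flat. Origin under its centre.
- screwdriver: Bystander: screwdriver lying flat, black handle. Origin at its middle.
- wheel: Bystander: black rubber robot wheel, 100 mm across, 30 mm thick, lying flat. Origin under its centre.
- tube: Bystander: offcut of aluminium tube 140 x 25 x 25 mm lying flat. Origin under its centre.
- gear: Bystander: dark steel hub, 66 mm across, 22 mm high. Origin under its centre.
Things that resemble listed ones, but are neither listed nor needed, are in the scene too. Leave any turquoise look-alike of the hook alone. Leave any yellow look-alike of the bin alone.

How it is judged (in metres and radians):
On the way, in this order (a step that is already met when the one before it is completed fails the run):
1. The S-hook hangs by itself from the crossbar, upright and let go, off its stand (contact force between hook and rail above 0.3 N and contact force between hook and stand below 0.05 N and height (world z) of hook above 0.195 m and angle between hook's own z axis and vertical below 0.3 rad and horizontal distance between hook and rail below 0.115 m and contact force between each of the fingers, bin, the arm and hook below 0.02 N), for 0.3 s.
2. The bin hangs by the peak of its bail in the hook's lower curl (contact force between hook and rail above 0.3 N and contact force between hook and stand below 0.05 N and height (world z) of hook above 0.195 m and angle between hook's own z axis and vertical below 0.3 rad and horizontal distance between hook and rail below 0.115 m and contact force between bin and hook above 0.8 N and contact force between bin and rail below 0.05 N and z of bail_peak in the frame of hook between -0.094 and -0.07 m and x of bail_peak in the frame of hook between -0.014 and 0.014 m and height (world z) of bin above 0.02 m and angle between bin's own z axis and vertical below 0.2 rad and linear speed of each of bin, hook below 0.08 m/s and contact force between the fingers and bin below 0.02 N), for 0.3 s.
At the end, for the whole second after the job is handed in: Hook let go, upright (0.3 rad) on the crossbar within 115 mm of the rail's middle, off its stand; bail peak in its lower curl (70-94 mm below the hook's origin, within 14 mm of its middle); bin borne by the hook alone, 20 mm clear of the bench, level within 0.2 rad; both slower than 0.08 m/s (contact force between hook and rail above 0.3 N and contact force between hook and stand below 0.05 N and height (world z) of hook above 0.195 m and angle between hook's own z axis and vertical below 0.3 rad and horizontal distance between hook and rail below 0.115 m and contact force between bin and hook above 0.8 N and contact force between bin and rail below 0.05 N and z of bail_peak in the frame of hook between -0.094 and -0.07 m and x of bail_peak in the frame of hook between -0.014 and 0.014 m and height (world z) of bin above 0.02 m and angle between bin's own z axis and vertical below 0.2 rad and linear speed of each of bin, hook below 0.08 m/s); the robot touches nothing.
It fails at once if A bystander is moved more than 30 mm (distance of any of plain_bin, tape, screwdriver, wheel, tube, gear from where it was at the start of the episode above 0.03 m).
It fails at once if The bin is tipped more than 0.7 rad (angle between bin's own z axis and vertical above 0.7 rad).
It also fails if it takes over 72 s, if anything falls off the work surface, if the arm or the gripper's body presses on something with over 40 N, if the wrist force passes 120 N, or if a joint passes its speed limit or range.

## Working session

There is one attempt and no reset: what is moved stays moved. The work goes in short steps, Python scripts to look and compute and a tool call to move; the robot and the scene stay as the last step left them, time stands still between calls to the robot, and variables do not carry over. Pictures are saved under pics/ and viewed, about 8 in all and at most 12, crops included, and the job is handed in when it is done.

Besides the shell and the picture viewer there is one more tool, called as name(argument=value, ...), one argument or row to a line, values as JSON. step_arm: Moves the arm, as the interface text tells. Its arguments: {"type":"object","properties":{"commands":{"type":"array","items":{"type":"array","items":{"type":"number"}}},"force":{"type":"number"}},"required":["commands"]}

```bash
mkdir -p pics; cat > h.py <<'E'
import numpy as np, cv2
from cell import env
def cam(n):
    p=env.camera_params(n); f=240/np.tan(np.radians(p['fov_y']/2)); return p,f
def ray(n,uv,st=None):
    p,f=cam(n); d=np.array([uv[0]-p['cx'],uv[1]-p['cy']],float)
    if n=='wrist':
        st=st or env.observe(); r=np.hypot(*d); th=r/f
        v=np.array([*(d/max(r,1e-9)*np.sin(th)),np.cos(th)]); T=np.array(p['T_tool_cam'])
        R=np.array(st['tcp_rot']); return R@T[:3,3]+np.array(st['tool_pos']),R@T[:3,:3]@v
    R=cv2.Rodrigues(np.array(p['rvec'],float))[0]; t=np.array(p['tvec'],float).ravel()
    return -R.T@t, R.T@np.array([d[0]/f,d[1]/f,1])
def atz(n,uv,z,st=None):
    o,d=ray(n,uv,st); return o+d*(z-o[2])/d[2]
def tri(*rs):
    A=0;b=0
    for o,d in rs:
        d=d/np.linalg.norm(d);P=np.eye(3)-np.outer(d,d);A=A+P;b=b+P@o
    x=np.linalg.solve(A,b); return x,[float(np.linalg.norm((np.eye(3)-np.outer(d,d)/(d@d))@(x-o))) for o,d in rs]
def proj(n,X):
    p,f=cam(n);R=cv2.Rodrigues(np.array(p['rvec'],float))[0];c=R@np.array(X)+np.array(p['tvec'],float).ravel()
    return c[:2]/c[2]*f+[p['cx'],p['cy']]
def save(n,name,crop=None,k=1):
    im=env.capture(n)[:,:,::-1]
    cv2.imwrite(f'pics/{name}_full.png',im)
    if crop: x0,y0,x1,y1=crop; im=im[y0:y1,x0:x1]
    if k!=1: im=cv2.resize(im,None,fx=k,fy=k,interpolation=cv2.INTER_CUBIC)
    cv2.imwrite(f'pics/{name}.png',im)
E
python3 - <<'E'
from h import *
for n in('side','top'):
    save(n,n+'0'); p,f=cam(n); print(n,f,p,ray(n,(320,240)))
p,f=cam('wrist');print(f,p)
a=cv2.imread('pics/side0.png');b=cv2.imread('pics/top0.png')
print(env.observe())
E
```

```text
side 496.97197740025746 {'fov_y': 51.55408043290352, 'cx': 321.416693618471, 'cy': 238.58225837483312, 'rvec': array([ 0.30388295, -2.69638141,  1.37185928]), 'tvec': array([0.50385886, 0.18987367, 1.16643402])} (array([0.30688291, 0.92233245, 0.84001179]), array([ 0.18183471, -0.785848  , -0.59109671]))
top 577.6907163133542 {'fov_y': 45.120611061233475, 'cx': 315.9520237754237, 'cy': 241.42561209366553, 'rvec': array([ 2.16144879, -2.06331937,  0.21102701]), 'tvec': array([-0.03820136,  0.54270931,  1.17319416])} (array([ 0.29659699, -0.02332023,  1.25851645]), array([ 0.20405001,  0.00154431, -0.97898743]))
371.64829954431775 {'fov_y': 65.70646984690485, 'cx': 317.4745035379306, 'cy': 239.00383321928228, 'T_tool_cam': array([[-8.73352699e-04, -9.53684682e-01, -3.00806855e-01,
         7.63261488e-02],
       [ 9.99999479e-01, -6.73772819e-04, -7.67221301e-04,
        -1.02139724e-03],
       [ 5.29011720e-04, -3.00807368e-01,  9.53684774e-01,
         3.04554226e-02],
       [ 0.00000000e+00,  0.00000000e+00,  0.00000000e+00,
         1.00000000e+00]])}
{'t': 0.1, 'joints': array([-62.24982296,  29.12258717, -13.60977005,  86.00250637,
         7.20226848,  65.82531075,  -8.86952112]), 'qd': array([-0.02344829, -0.18867626,  0.0603802 , -0.14573151,  0.02153493,
       -0.00258336, -0.01427982]), 'tau': array([-4.06339866e-03, -6.21830034e+01, -2.19463862e+00, -2.50203305e+01,
        1.25447640e-02,  7.84291798e-03, -1.80840414e-05]), 'tool_pos': array([0.23115017, 0.58051318, 0.40389913]), 'tcp_rot': array([[-9.29102202e-01,  3.69822622e-01, -5.71319600e-04],
       [ 3.69823062e-01,  9.29101002e-01, -1.49338934e-03],
       [-2.14755466e-05, -1.59879848e-03, -9.99998722e-01]]), 'force': array([-1.36103359,  0.83590276,  0.30207741]), 'torque': array([-0.01318928,  0.01016566,  0.02631804]), 'finger_gap': 0.08542205771781317}
```

View pics/side0.png

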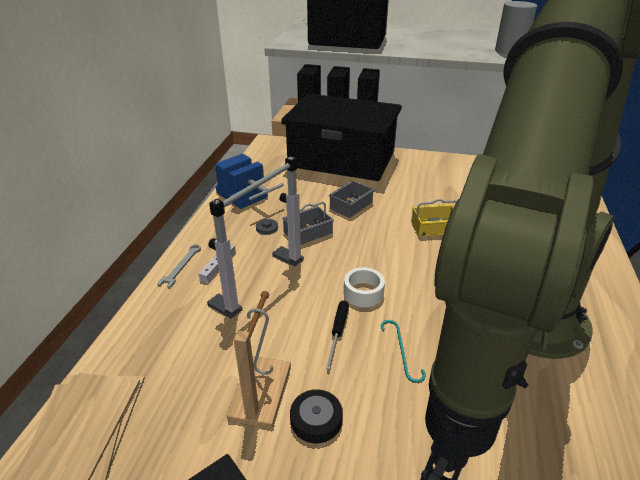

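View pics/top0.png

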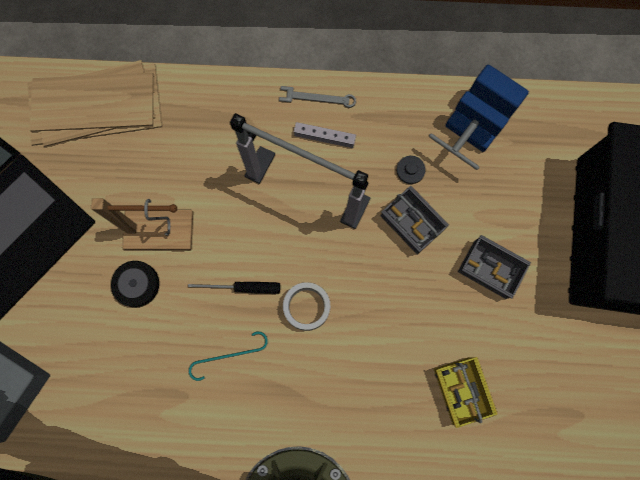

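Side view: the S-hook is on the dowel at (262,340), with a turquoise look-alike lying at (403,350). The bin with the bail is at (308,225), next to the plain bin at (352,198) and the yellow look-alike at (430,218). In the top view the bail bin is at (413,220), the plain bin at (493,267), the rail ends at (238,123) and (360,180), and the hook at (157,215). Next come close crops.

```bash
python3 - <<'E'
import cv2
a=cv2.imread('pics/side0.png')[150:420,190:370]; b=cv2.imread('pics/top0.png')[85:285,80:450]
A=cv2.resize(a,None,fx=2.2,fy=2.2,interpolation=3)
cv2.imwrite('pics/c1.png',A)
cv2.imwrite('pics/c2.png',cv2.resize(b,None,fx=2.15,fy=2.15,interpolation=3))
E
```

```text
(no output)
```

View pics/c1.png

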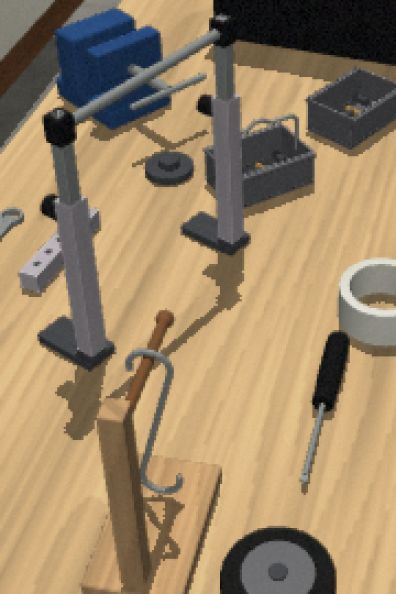

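View pics/c2.png

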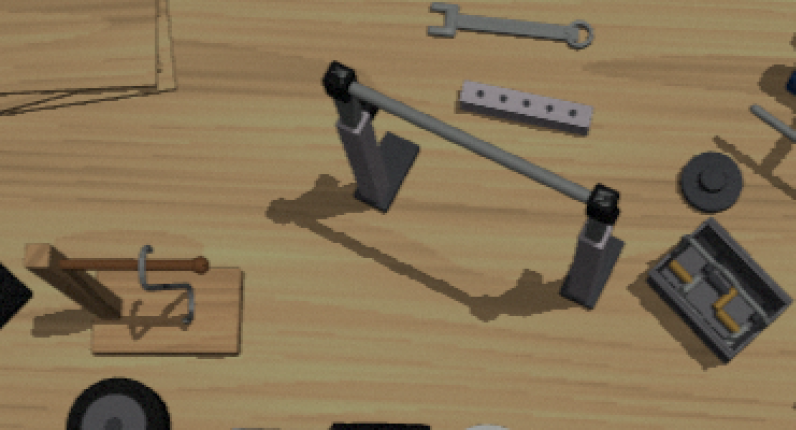

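```bash
cat > m.py <<'E'
from h import *
S=lambda x,y:(190+x/2.2,150+y/2.2); T=lambda x,y:(80+x/2.15,85+y/2.15)
def t2(n,s,t):
    x,e=tri(ray('side',S(*s)),ray('top',T(*t))); print(n,np.round(x,4),np.round(e,4)); return x
a=t2('clamp+y',(60,127),(340,80)); b=t2('clamp-y',(221,30),(603,203))
d=(b-a); m=(a+b)/2; print('rail mid',m,'len',np.linalg.norm(d),'yaw of x',np.degrees(np.arctan2(-d[0],d[1]))+0, np.degrees(np.arctan2(d[1],d[0]))+90)
t2('dowel ball',(165,318),(201,265)); t2('post top',(118,410),(38,253))
t2('hook arch top',(150,353),(145,272)); t2('lower tip',(180,480),(187,322));t2('upper tip',(129,360),(148,248))
for c in [(710,222),(790,300),(727,360),(648,270)]: print('bin',atz('top',T(*c),.05))
for c in [(205,155),(315,155),(245,190)]: print('binside',atz('side',S(*c),.05))
print('peak',atz('side',S(290,118),.095))
for n,c in dict(base1=(93,352),base2=(241,352),base3=(241,267)).items(): print(n,atz('top',T(*c),.018))
E
python3 m.py
```

```text
clamp+y [0.7049 0.1334 0.2932] [0.0002 0.0002]
clamp-y [ 0.6106 -0.0874  0.292 ] [0.0012 0.0012]
rail mid [0.65775041 0.02301353 0.29262795] len 0.2401461919193651 yaw of x 156.88292182213775 -23.11707817786227
dowel ball [0.5676 0.2596 0.1947] [0.0006 0.0006]
post top [0.5619 0.3932 0.2224] [0.0021 0.0021]
hook arch top [0.5613 0.3079 0.1987] [0.0039 0.0039]
lower tip [0.5473 0.3083 0.0432] [0.0012 0.0012]
upper tip [0.5828 0.3099 0.189 ] [0.0009 0.0009]
bin [ 0.67259482 -0.21249927  0.05      ]
bin [ 0.59514744 -0.29348797  0.05      ]
bin [ 0.53118921 -0.23122428  0.05      ]
bin [ 0.61949126 -0.15095307  0.05      ]
binside [ 0.67301556 -0.19621068  0.05      ]
binside [ 0.53449242 -0.22790453  0.05      ]
binside [ 0.60301091 -0.1329643   0.05      ]
peak [ 0.57000529 -0.23822364  0.095     ]
base1 [0.51569376 0.40737537 0.018     ]
base2 [0.52269146 0.25709262 0.018     ]
base3 [0.61168209 0.26508005 0.018     ]
```

```bash
cat >> h.py <<'E'
from scipy.spatial.transform import Rotation as Ro
def plan(g,head,down,kind,flip=1,back=0):
    """g grasp point; head, down deg; kind 'h': jaws horizontal, 'v': jaws in vertical plane"""
    h,e=np.radians([head,down]); z=np.array([np.cos(e)*np.cos(h),np.cos(e)*np.sin(h),-np.sin(e)])
    lat=np.array([-np.sin(h),np.cos(h),0]); y=flip*(lat if kind=='h' else np.cross(z,lat))
    R=np.array([np.cross(y,z),y,z]).T; p=np.array(g)-(.155+back)*z
    s=env.observe(); R0=np.array(s['tcp_rot'])
    print('t',s['t'],'target tcp',np.round(p,4),'shift',np.round(p-s['tool_pos'],4),'rotvec',np.round(Ro.from_matrix(R@R0.T).as_rotvec(),4),'|deg',np.degrees(Ro.from_matrix(R@R0.T).magnitude()))
def st():
    s=env.observe(); R=np.array(s['tcp_rot']); print('t',s['t'],'tcp',np.round(s['tool_pos'],4),'grasp',np.round(s['tool_pos']+.155*R[:,2],4),'z',np.round(R[:,2],3),'y',np.round(R[:,1],3),'F',np.round(s['force'],2),'gap',round(s['finger_gap'],4),'j',np.round(s['joints'],0))
E
python3 - <<'E'
from h import *
plan((.5734,.308,.085),2.7,45,'h',back=.12)
# bail model in side view
c=np.array([.605,-.222]);u=np.array([-.69,-.73]);u/=np.linalg.norm(u)
for y,z in [(-57,50),(-57,87),(-18,87),(0,95),(18,87),(57,87),(57,50)]:
    X=[*(c+u*y/1000),z/1000]; p=proj('side',X); q=proj('top',X); print(y,np.round((p-[190,150])*2.2),np.round((q-[80,85])*2.15))
E
```

```text
t 0.1 target tcp [0.3792 0.2988 0.2795] shift [ 0.148  -0.2817 -0.1244] rotvec [-0.1291 -0.7805  0.4043] |deg 50.90401177711233
-57 [223. 165.] [678. 248.]
-57 [222. 140.] [683. 237.]
-18 [249. 131.] [712. 265.]
0 [260. 121.] [726. 276.]
18 [272. 122.] [738. 291.]
57 [297. 114.] [767. 319.]
57 [297. 137.] [760. 327.]
```

step_arm(
  commands=[
    [0.0854, 0.03, -0.06, -0.02, -0.026, -0.156, 0.081],
    [0.0854, 0.06, -0.12, -0.045, -0.052, -0.312, 0.162],
    [0.0854, 0.09, -0.17, -0.07, -0.077, -0.468, 0.243],
    [0.0854, 0.12, -0.23, -0.1, -0.103, -0.624, 0.323],
    [0.0854, 0.148, -0.282, -0.124, -0.129, -0.78, 0.404],
    [0.0854, 0.148, -0.282, -0.124, -0.129, -0.78, 0.404],
    [0.0854, 0.148, -0.282, -0.124, -0.129, -0.78, 0.404],
    [0.0854, 0.148, -0.282, -0.124, -0.129, -0.78, 0.404],
  ],
  force=60,
)

```text
t: 1.1
tool_pos: [0.3791, 0.2971, 0.2798]
tcp_rot: [[-0.707, -0.048, 0.705], [-0.034, 0.999, 0.033], [-0.706, -0.001, -0.708]]
force: [0.6, -0.1, 0.4]
finger_gap: 0.0852
```

Reached the pre-pose. I'll check the hook from the wrist.

```bash
python3 - <<'E'
from h import *
s=env.observe(); save('wrist','w1'); 
p,f=cam('wrist');T=np.array(p['T_tool_cam']);R=np.array(s['tcp_rot'])
def wp(X):
    c=T[:3,:3].T@(R.T@(np.array(X)-s['tool_pos'])-T[:3,3]); r=np.hypot(c[0],c[1]);th=np.arctan2(r,c[2]);return c[:2]/r*th*f+[p['cx'],p['cy']]
st()
for n,X in dict(origin=(.5654,.3076,.115),grip=(.5734,.308,.085),ball=(.5676,.2596,.195),ltip=(.5474,.307,.049)).items(): print(n,np.round(wp(X)))
E
```

```text
t 1.15 tcp [0.3791 0.2958 0.2792] grasp [0.4883 0.3007 0.1694] z [ 0.705  0.032 -0.709] y [-0.047  0.999 -0.002] F [-0.49 -1.48 -0.26] gap 0.0857 j [-63.  26.  14. 134. 111.  29. -66.]
origin [322. 275.]
grip [322. 239.]
ball [240. 401.]
ltip [323. 174.]
```

View pics/w1.png

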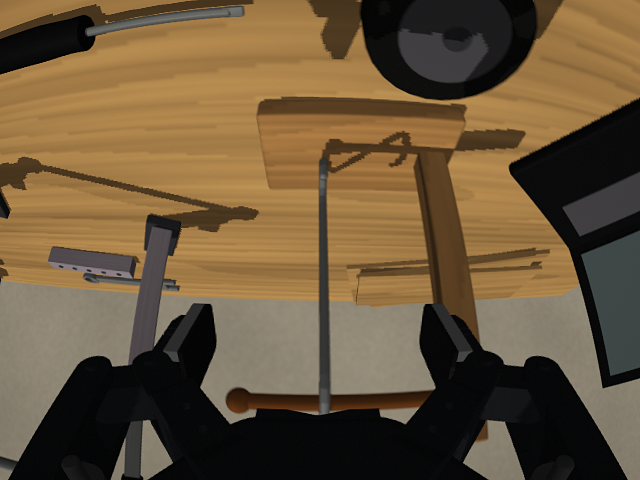

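The hook is centred at column 323 (predicted 322), the ball at (238,400) matches, and the hook hangs edge-on between the open fingers. I'll advance and grip.

step_arm(
  commands=[
    [0.0854, 0.03, 0.001, -0.03, 0, 0, 0],
    [0.0854, 0.06, 0.003, -0.06, 0, 0, 0],
    [0.0854, 0.085, 0.004, -0.085, 0, 0, 0],
    [0.0854, 0.085, 0.004, -0.085, 0, 0, 0],
    [0.0, 0.085, 0.004, -0.085, 0, 0, 0],
    [0.0, 0.085, 0.004, -0.085, 0, 0, 0],
    [0.0, 0.085, 0.004, -0.085, 0, 0, 0],
    [0.0, 0.085, 0.004, -0.085, 0, 0, 0],
    [0.0, 0.085, 0.004, -0.085, 0, 0, 0],
  ],
  force=60,
)

```text
t: 2.28
tool_pos: [0.4641, 0.3028, 0.196]
tcp_rot: [[-0.706, -0.048, 0.706], [-0.033, 0.999, 0.035], [-0.707, 0.002, -0.707]]
force: [-1.3, 0.1, 1.9]
finger_gap: 0.004
```

step_arm(
  commands=[
    [0.0, 0, 0, 0, 0, 0, 0],
    [0.0, 0, 0, 0.015, 0, 0, 0],
    [0.0, 0, 0, 0.03, 0, 0, 0],
    [0.0, 0, 0, 0.045, 0, 0, 0],
    [0.0, 0, 0, 0.045, 0, 0, 0],
  ],
)

```text
t: 2.9
tool_pos: [0.4642, 0.3028, 0.2414]
tcp_rot: [[-0.706, -0.048, 0.707], [-0.032, 0.999, 0.035], [-0.708, 0.002, -0.707]]
force: [-0.0, 0.3, -0.6]
finger_gap: 0.0041
```

```bash
python3 - <<'E'
from h import *
st(); env.capture('top'); 
a=env.capture('side')[:,:,::-1]; b=env.capture('wrist')[:,:,::-1]
a=cv2.resize(a[230:430,190:390],(480,480),interpolation=3); b=cv2.resize(b[:, 170:490],None,fx=1,fy=1)
cv2.imwrite('pics/l1.png',np.hstack([a,b]))
E
```

```text
t 2.9 tcp [0.4642 0.3028 0.2414] grasp [0.5737 0.3083 0.1319] z [ 0.707  0.035 -0.707] y [-0.048  0.999  0.002] F [-0.05  0.33 -0.65] gap 0.0041 j [-53.  33.  12. 127. 124.  26. -72.]
```

View pics/l1.png

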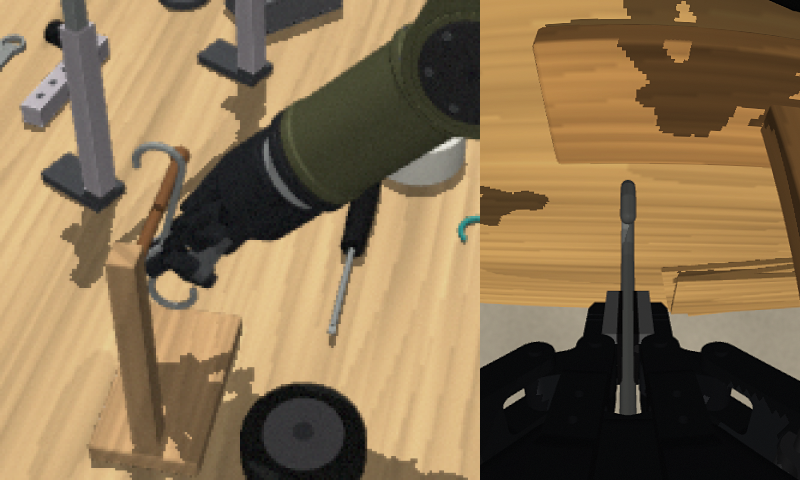

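The hook is held and lifted off the dowel. I'll measure its pose in its own plane from this side view.

```bash
python3 - <<'E'
from h import *
O=np.array([.5654,.3076,.160]); xa=np.array([.9989,.047,0]); ya=np.array([-.047,.9989,0])
def inpl(c):
    o,d=ray('side',(190+c[0]/2.4,230+c[1]/2.4)); X=o+d*((O-o)@ya)/(d@ya); return np.round([(X-O)@xa,(X-O)[2]],4)
for n,c,m in [('utip',(136,165),(18,66)),('archtop',(158,147),(0,88)),('ltip',(193,297),(-18,-66)),('lbottom',(172,306),(0,-88))]: print(n,inpl(c),m)
# bring to rail: hook origin target
mid=np.array([.6578,.023]); head=-23.1
h=np.radians(head); hx=np.array([np.cos(h),np.sin(h),0])
def tgt(dx,z): 
    o=np.array([*mid,z])+hx*dx; g=o+hx*.0083+np.array([0,0,-.0281]); plan(g,head,45,'h')
tgt(0,.30)
tgt(-.12,.30)
E
```

```text
utip [0.0194 0.0648] (18, 66)
archtop [0.0006 0.0859] (0, 88)
ltip [-0.0161 -0.0755] (-18, -66)
lbottom [ 0.0027 -0.0904] (0, -88)
t 3.05 target tcp [0.5646 0.0627 0.3815] shift [ 0.1007 -0.2399  0.1415] rotvec [-0.0011 -0.0014 -0.4512] |deg 25.854909488348984
t 3.05 target tcp [0.4542 0.1098 0.3815] shift [-0.0097 -0.1928  0.1415] rotvec [-0.0011 -0.0014 -0.4512] |deg 25.854909488348984
```

Hook pose agrees with the model within a few mm. I'll back it off the dowel, then carry it to the near side of the rail.

step_arm(
  commands=[
    [0, -0.025, 0, 0, 0, 0, 0],
    [0, -0.05, -0.001, 0.01, 0, 0, 0],
    [0, -0.05, -0.03, 0.04, 0, 0, -0.07],
    [0, -0.045, -0.07, 0.07, 0, 0, -0.17],
    [0, -0.04, -0.12, 0.1, -0.001, -0.001, -0.28],
    [0, -0.025, -0.165, 0.111, -0.001, -0.001, -0.38],
    [0, -0.01, -0.193, 0.111, -0.001, -0.001, -0.451],
    [0, -0.01, -0.193, 0.111, -0.001, -0.001, -0.451],
    [0, -0.01, -0.193, 0.111, -0.001, -0.001, -0.451],
  ],
)

```text
t: 4.18
tool_pos: [0.4539, 0.1101, 0.3511]
tcp_rot: [[-0.651, 0.391, 0.65], [0.276, 0.92, -0.277], [-0.707, -0.001, -0.707]]
force: [-0.4, 0.1, -0.3]
finger_gap: 0.0036
```

```bash
python3 - <<'E'
from h import *
st()
a=env.capture('side')[:,:,::-1]; b=env.capture('top')[:,:,::-1]
cv2.imwrite('pics/r_s.png',a);cv2.imwrite('pics/r_t.png',b)
a=cv2.resize(a[130:330,190:350],(480,600),interpolation=3); b=cv2.resize(b[80:280,210:316],(318,600),interpolation=3)
cv2.imwrite('pics/r1.png',np.hstack([a,b]))
E
```

```text
t 4.175 tcp [0.4539 0.1101 0.3511] grasp [0.5547 0.0672 0.2414] z [ 0.65  -0.277 -0.707] y [ 0.391  0.92  -0.001] F [-0.44  0.11 -0.28] gap 0.0036 j [-57.  19.  36. 131.  86.  21. -38.]
```

View pics/r1.png

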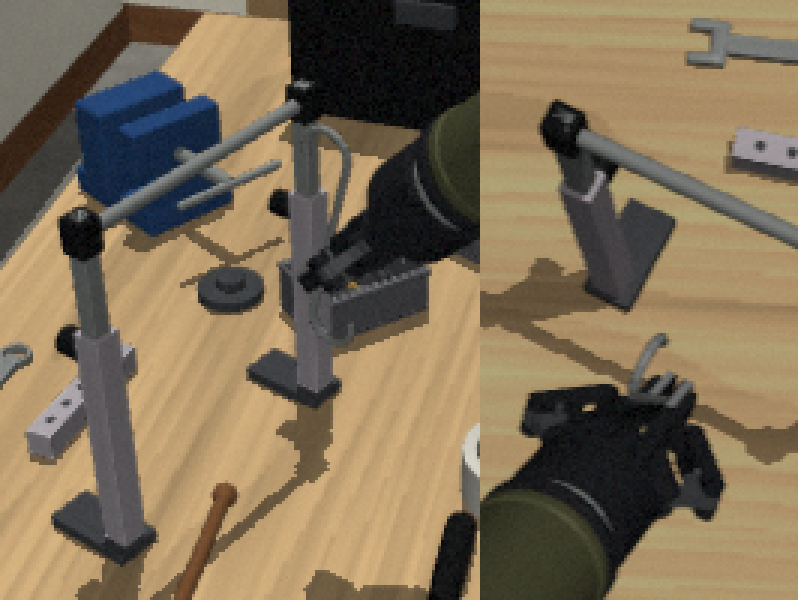

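```bash
python3 - <<'E'
from h import *
print(atz('top',(270,192.7),.336), 'pred',(.564,.063,.336))
# bar centre line points in both views (crop px)
hx=np.array([np.cos(np.radians(-23.1)),np.sin(np.radians(-23.1))])
for c in [(585,143),(797,242)]:
    p=atz('top',(210+(c[0]-480)/3,80+c[1]/3),.293); print('bar top',p,'dx',(p[:2]-[.6578,.023])@hx)
for c in [(105,216),(285,107)]:
    o,d=ray('side',(190+c[0]/3,130+c[1]/3)); n=np.array([*hx,0]); X=o+d*(([.6578,.023,0]-o)@n)/(d@n); print('bar side',X)
E
```

```text
[0.56509083 0.06459666 0.336     ] pred (0.564, 0.063, 0.336)
bar top [0.69546037 0.1205871  0.293     ] dx -0.0036462186932006025
bar top [ 0.63970902 -0.00779647  0.293     ] dx -0.004557868830000321
bar side [0.69598077 0.11251357 0.29543922]
bar side [ 0.61922185 -0.06744522  0.29631407]
```

step_arm(
  commands=[
    [0, 0.03, -0.013, 0, 0, 0, 0],
    [0, 0.06, -0.026, 0, 0, 0, 0],
    [0, 0.09, -0.038, 0, 0, 0, 0],
    [0, 0.108, -0.046, 0, 0, 0, 0],
    [0, 0.108, -0.046, 0, 0, 0, 0],
    [0, 0.108, -0.046, -0.015, 0, 0, 0],
    [0, 0.108, -0.046, -0.03, 0, 0, 0],
    [0, 0.108, -0.046, -0.04, 0, 0, 0],
    [0, 0.108, -0.046, -0.046, 0, 0, 0],
    [0, 0.108, -0.046, -0.046, 0, 0, 0],
  ],
)

```text
t: 5.52
tool_pos: [0.5614, 0.0646, 0.3051]
tcp_rot: [[-0.651, 0.391, 0.65], [0.276, 0.92, -0.276], [-0.707, -0.0, -0.708]]
force: [0.2, -0.5, -1.6]
finger_gap: 0.0043
```

step_arm(
  commands=[
    [0, 0, 0, -0.003, 0, 0, 0],
    [0, 0, 0, -0.006, 0, 0, 0],
    [0, 0, 0, -0.007, 0, 0, 0],
    [0, 0, 0, -0.007, 0, 0, 0],
  ],
)

```text
t: 6.02
tool_pos: [0.5624, 0.0636, 0.2989]
tcp_rot: [[-0.649, 0.392, 0.651], [0.278, 0.92, -0.277], [-0.708, 0.001, -0.706]]
force: [1.4, -0.4, 0.9]
finger_gap: 0.0042
```

```bash
python3 - <<'E'
from h import *
st()
a=env.capture('side')[:,:,::-1]; b=env.capture('top')[:,:,::-1]
a=cv2.resize(a[150:270,200:330],(520,480),interpolation=3); b=cv2.resize(b[100:220,250:320],(280,480),interpolation=3)
cv2.imwrite('pics/r2.png',np.hstack([a,b]))
E
```

```text
t 6.025 tcp [0.5624 0.0636 0.2989] grasp [0.6634 0.0206 0.1895] z [ 0.651 -0.277 -0.706] y [0.392 0.92  0.001] F [ 1.43 -0.44  0.91] gap 0.0042 j [-34.  29.  24. 123. 111.  17. -57.]
```

View pics/r2.png

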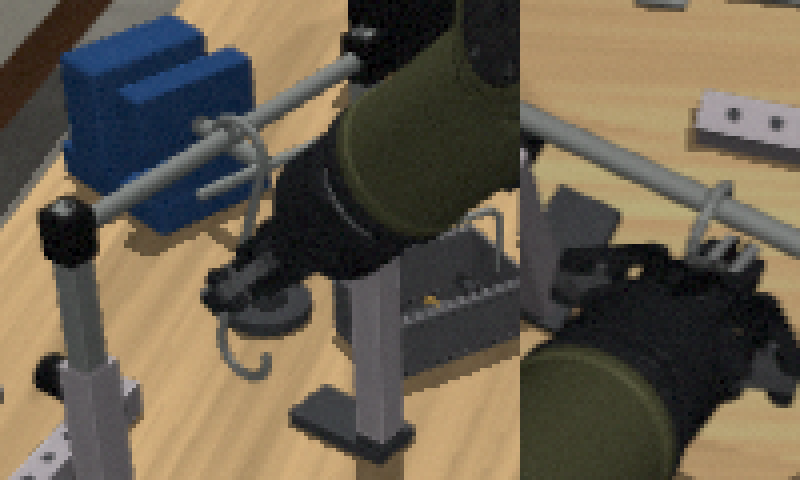

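The curl is over the bar with its tip on the far side, and force is small. I'll lower it further until it touches.

step_arm(
  commands=[
    [0, 0, 0, -0.002, 0, 0, 0],
    [0, 0, 0, -0.004, 0, 0, 0],
    [0, 0, 0, -0.004, 0, 0, 0],
  ],
)

```text
t: 6.5
tool_pos: [0.5635, 0.063, 0.2964]
tcp_rot: [[-0.646, 0.393, 0.654], [0.278, 0.919, -0.279], [-0.711, 0.002, -0.703]]
force: [2.5, -0.8, 7.6]
finger_gap: 0.0045
```

Firm contact: 7.6 N up, with the hook origin at about 0.215, as expected. I'll release and back out along the tool axis.

step_arm(
  commands=[
    [0, 0, 0, 0.002, 0, 0, 0],
    [0.02, 0, 0, 0.002, 0, 0, 0],
    [0.04, 0, 0, 0.002, 0, 0, 0],
    [0.05, 0, 0, 0.002, 0, 0, 0],
    [0.05, 0, 0, 0.002, 0, 0, 0],
    [0.05, -0.013, 0.006, 0.016, 0, 0, 0],
    [0.05, -0.035, 0.015, 0.04, 0, 0, 0],
    [0.05, -0.07, 0.03, 0.075, 0, 0, 0],
    [0.05, -0.07, 0.03, 0.075, 0, 0, 0],
    [0.05, -0.07, 0.03, 0.075, 0, 0, 0],
  ],
)

```text
t: 7.75
tool_pos: [0.4918, 0.0943, 0.3701]
tcp_rot: [[-0.65, 0.391, 0.652], [0.277, 0.92, -0.275], [-0.708, 0.002, -0.707]]
force: [-1.0, -1.2, -0.1]
finger_gap: 0.05
```

```bash
python3 - <<'E'
from h import *
st()
s=env.capture('side')[:,:,::-1]; b=env.capture('top')[:,:,::-1]
cv2.imwrite('pics/k_s.png',s);cv2.imwrite('pics/k_t.png',b)
a=cv2.resize(s[150:270,200:330],(520,480),interpolation=3); b=cv2.resize(b[100:220,250:320],(280,480),interpolation=3)
cv2.imwrite('pics/r3.png',np.hstack([a,b]))
# bin rim targets: plan for the 'v' grasp both flips
c=np.array([.605,-.222]);u=np.array([-.69,-.727]); 
head=np.degrees(np.arctan2(u[0],-u[1])); print('head',head)
for sgn in(1,-1):
  for flip in(1,-1):
    print(sgn,flip);plan((*(c+u*.034*sgn),.087),-43.5,45,'v',flip,back=.1)
E
```

```text
t 7.75 tcp [0.4918 0.0943 0.3701] grasp [0.5928 0.0516 0.2606] z [ 0.652 -0.275 -0.707] y [0.391 0.92  0.002] F [-1.   -1.16 -0.09] gap 0.05 j [-53.  19.  38. 126.  77.  18. -25.]
head -43.50426094641755
1 1
t 7.85 target tcp [ 0.4507 -0.1226  0.2673] shift [-0.0416 -0.2162 -0.1022] rotvec [ 0.9664 -0.6337 -1.4264] |deg 105.18438699196439
1 -1
t 7.85 target tcp [ 0.4507 -0.1226  0.2673] shift [-0.0416 -0.2162 -0.1022] rotvec [-0.902   0.5929  0.7911] |deg 76.67639183891578
-1 1
t 7.85 target tcp [ 0.4977 -0.0732  0.2673] shift [ 0.0053 -0.1667 -0.1022] rotvec [ 0.9664 -0.6337 -1.4264] |deg 105.18438699196439
-1 -1
t 7.85 target tcp [ 0.4977 -0.0732  0.2673] shift [ 0.0053 -0.1667 -0.1022] rotvec [-0.902   0.5929  0.7911] |deg 76.67639183891578
```

View pics/r3.png

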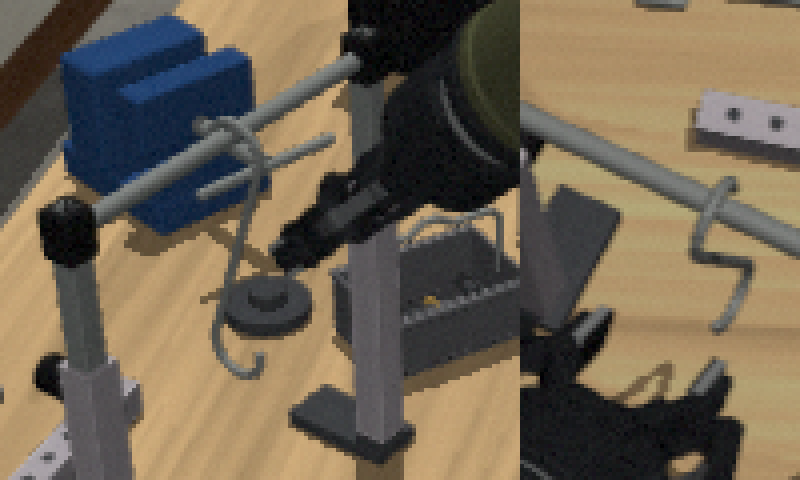

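The hook now hangs by itself on the bar, released, with its tip on the far side. I'll move to the pre-grasp for the bin's bail.

step_arm(
  commands=[
    [0.04, -0.03, 0.0, 0.02, 0, 0, 0],
    [0.04, -0.045, -0.03, 0.02, -0.1, 0.066, 0.088],
    [0.04, -0.05, -0.06, 0.01, -0.22, 0.147, 0.196],
    [0.04, -0.05, -0.09, -0.01, -0.34, 0.223, 0.298],
    [0.04, -0.05, -0.12, -0.03, -0.46, 0.302, 0.403],
    [0.04, -0.045, -0.15, -0.05, -0.58, 0.381, 0.508],
    [0.04, -0.042, -0.18, -0.07, -0.7, 0.46, 0.613],
    [0.04, -0.042, -0.216, -0.09, -0.81, 0.532, 0.71],
    [0.04, -0.042, -0.216, -0.102, -0.902, 0.593, 0.791],
    [0.04, -0.042, -0.216, -0.102, -0.902, 0.593, 0.791],
  ],
  force=100,
)

```text
t: 9.1
tool_pos: [0.4498, -0.1235, 0.2662]
tcp_rot: [[-0.691, -0.514, 0.509], [-0.723, 0.488, -0.488], [0.003, -0.705, -0.709]]
force: [-0.2, 0.7, -0.7]
finger_gap: 0.0402
```

```bash
cat > w.py <<'E'
from h import *
import sys
s=env.observe(); save('wrist',sys.argv[1]); st()
p,f=cam('wrist');T=np.array(p['T_tool_cam']);R=np.array(s['tcp_rot'])
def wp(X):
    c=T[:3,:3].T@(R.T@(np.array(X)-s['tool_pos'])-T[:3,3]); r=np.hypot(c[0],c[1]);th=np.arctan2(r,c[2]);return c[:2]/r*th*f+[p['cx'],p['cy']]
c=np.array([.605,-.222]);u=np.array([-.69,-.727])
for y,z in [(-57,87),(-18,87),(0,95),(18,87),(34,87),(50,87),(57,50)]: print(y,np.round(wp((*(c+u*y/1000),z/1000))))
E
python3 w.py w2
```

```text
t 9.15 tcp [ 0.4501 -0.1228  0.2669] grasp [ 0.5292 -0.1984  0.1571] z [ 0.511 -0.487 -0.708] y [-0.512  0.489 -0.706] F [0.39 0.52 0.19] gap 0.04 j [-17.  28.  27. 139. 142.  25.  -0.]
-57 [317. 369.]
-18 [317. 325.]
0 [308. 305.]
18 [317. 277.]
34 [317. 254.]
50 [317. 230.]
57 [354. 209.]
```

View pics/w2.png

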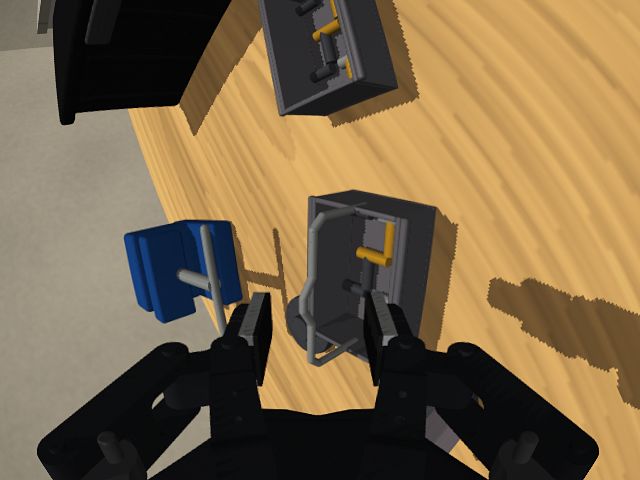

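The wrist view shows the bail at column 313 (predicted 317) with its peak at row 302 (predicted 305), so it's 2–3 mm off and the yaw is right. The plain bin is at the top, well clear. I'll advance and grip the outer level part.

step_arm(
  commands=[
    [0.04, 0.02, -0.02, -0.027, 0, 0, 0],
    [0.04, 0.038, -0.038, -0.051, 0, 0, 0],
    [0.04, 0.052, -0.052, -0.07, 0, 0, 0],
    [0.04, 0.052, -0.052, -0.07, 0, 0, 0],
    [0.0, 0.052, -0.052, -0.07, 0, 0, 0],
    [0.0, 0.052, -0.052, -0.07, 0, 0, 0],
    [0.0, 0.052, -0.052, -0.07, 0, 0, 0],
    [0.0, 0.052, -0.052, -0.07, 0, 0, 0],
  ],
  force=100,
)

```text
t: 10.15
tool_pos: [0.5022, -0.1739, 0.1982]
tcp_rot: [[-0.688, -0.512, 0.514], [-0.726, 0.487, -0.487], [-0.001, -0.708, -0.707]]
force: [-1.5, 1.9, 4.0]
finger_gap: 0.0021
```

```bash
python3 - <<'E'
from h import *
st()
# hook pose from k_s/k_t crops
S=lambda x,y:(200+x/4,150+y/4); T=lambda x,y:(250+(x-520)/4,100+y/4)
for n,s,t in [('utip',(203,125),(733,185)),('ltip',(262,359),(718,325)),('lbend',(222,345),(748,265))]:
    x,e=tri(ray('side',S(*s)),ray('top',T(*t))); print(n,np.round(x,4),np.round(e,4))
E
```

```text
t 10.15 tcp [ 0.5022 -0.1739  0.1982] grasp [ 0.5818 -0.2493  0.0887] z [ 0.514 -0.487 -0.707] y [-0.512  0.487 -0.708] F [-1.48  1.93  3.98] gap 0.0021 j [ -4.  39.  18. 133. 152.  31.  -7.]
utip [0.6698 0.0161 0.293 ] [0.0042 0.0042]
ltip [0.6473 0.025  0.1442] [0.0002 0.0002]
lbend [0.6791 0.0114 0.1404] [0.002 0.002]
```

step_arm(
  commands=[
    [0.0, 0, 0, 0.01, 0, 0, 0],
    [0.0, 0, 0, 0.02, 0, 0, 0],
    [0.0, 0, 0, 0.03, 0, 0, 0],
    [0.0, 0, 0, 0.03, 0, 0, 0],
    [0.0, 0, 0, 0.03, 0, 0, 0],
    [0.0, 0, 0, 0.03, 0, 0, 0],
  ],
)

```text
t: 10.9
tool_pos: [0.502, -0.1743, 0.2273]
tcp_rot: [[-0.688, -0.513, 0.512], [-0.725, 0.487, -0.487], [0.001, -0.707, -0.708]]
force: [-0.4, 0.1, -2.9]
finger_gap: 0.0021
```

```bash
python3 w.py w3; python3 - <<'E'
from h import *
a=env.capture('side')[:,:,::-1]; cv2.imwrite('pics/w3s.png',a)
a=cv2.resize(a[120:280,190:350],(400,400),interpolation=3); b=cv2.imread('pics/w3.png')[80:480,120:520]
cv2.imwrite('pics/w3b.png',np.hstack([a,b]))
E
```

```text
t 10.95 tcp [ 0.5021 -0.1743  0.2273] grasp [ 0.5814 -0.2497  0.1176] z [ 0.512 -0.487 -0.708] y [-0.513  0.487 -0.707] F [-0.03  0.72 -3.1 ] gap 0.0022 j [ -6.  35.  21. 132. 150.  26.  -5.]
-57 [359. 449.]
-18 [364. 401.]
0 [356. 382.]
18 [369. 344.]
34 [372. 314.]
50 [374. 281.]
57 [419. 246.]
```

View pics/w3b.png

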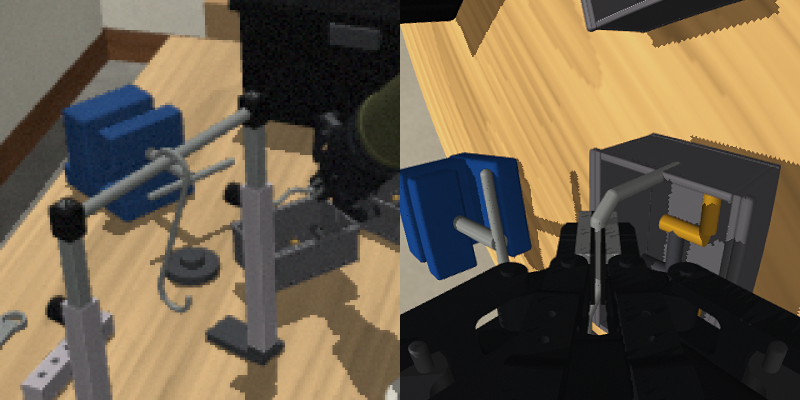

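The bin is held by the bail and hangs level; the wrist reads about 3 N. I'll work out where the grip sits on the bail and the carry waypoints.

```bash
cat > p.py <<'E'
from h import *
h=np.radians(-23.1); hx=np.array([np.cos(h),np.sin(h),0]); ly=np.array([-np.sin(h),np.cos(h),0]); C=np.array([.6578,.023,0])
def wps(L,yg,R0deg=None):
    s=env.observe(); p0=np.array(s['tool_pos']); R0=np.array(s['tcp_rot']); h0=np.degrees(np.arctan2(R0[1,2],R0[0,2]))
    for x,y,zp,hd,dn in L:   # bail peak in rail frame, height of the peak; grip at -yg along the bail
        a,e=np.radians([hd,dn]); z=np.array([np.cos(e)*np.cos(a),np.cos(e)*np.sin(a),-np.sin(e)]); lat=np.array([-np.sin(a),np.cos(a),0])
        yv=-np.cross(z,lat); R=np.array([np.cross(yv,z),yv,z]).T
        g=C+hx*x+ly*y+np.array([0,0,zp-.008])-lat*yg; p=g-.155*z
        print((x,y,zp,hd),'tcp',np.round(p,3),'r',round(np.hypot(*p[:2]),3),'shift',np.round(p-p0,4),'rot',np.round(Ro.from_matrix(R@R0.T).as_rotvec(),3))
E
python3 - <<'E'
from p import *
s=env.observe(); g=np.array(s['tool_pos'])+.155*np.array(s['tcp_rot'])[:,2]
u=-np.array([-np.sin(np.radians(-43.5)),np.cos(np.radians(-43.5)),0])
for uv in [(320,298),(323,290),(320,283)]:
    X=atz('wrist',uv,g[2],s); print('corner along bail from grip',(X-g)@u, 'fwd',(X-g)@[.725,-.688,0])
wps([(.049,-.25,.295,-43.5,45),(-.02,-.235,.295,-33,45),(-.08,-.215,.295,-23.1,45),(-.09,-.1,.295,-23.1,45),(-.1,0,.25,-23.1,45)],.034)
E
```

```text
corner along bail from grip 0.015883062918346336 fwd 6.956013741791341e-05
corner along bail from grip 0.019682854372279106 fwd -0.0014482040446685753
corner along bail from grip 0.021996517806886537 fwd 9.311955097232386e-05
(0.049, -0.25, 0.295, -43.5) tcp [ 0.502 -0.175  0.397] r 0.532 shift [-0.0002 -0.0011  0.1693] rot [ 0.    -0.001  0.   ]
(-0.02, -0.235, 0.295, -33) tcp [ 0.437 -0.154  0.397] r 0.463 shift [-0.0653  0.0202  0.1693] rot [ 0.    -0.001  0.184]
(-0.08, -0.215, 0.295, -23.1) tcp [ 0.386 -0.132  0.397] r 0.408 shift [-0.1164  0.0427  0.1693] rot [ 0.    -0.001  0.356]
(-0.09, -0.1, 0.295, -23.1) tcp [ 0.422 -0.022  0.397] r 0.422 shift [-0.0804  0.1524  0.1693] rot [ 0.    -0.001  0.356]
(-0.1, 0, 0.25, -23.1) tcp [0.452 0.074 0.352] r 0.458 shift [-0.0504  0.2483  0.1243] rot [ 0.    -0.001  0.356]
```

step_arm(
  commands=[
    [0, 0, 0, 0.04, 0, 0, 0],
    [0, 0, 0, 0.08, 0, 0, 0],
    [0, 0, 0, 0.12, 0, 0, 0],
    [0, -0.01, 0.003, 0.16, 0, 0, 0.03],
    [0, -0.033, 0.01, 0.18, 0, 0, 0.09],
    [0, -0.065, 0.02, 0.18, 0, 0, 0.18],
    [0, -0.09, 0.032, 0.18, 0, 0, 0.27],
    [0, -0.115, 0.043, 0.18, 0, 0, 0.356],
    [0, -0.115, 0.043, 0.18, 0, 0, 0.356],
  ],
)

```text
t: 12.12
tool_pos: [0.3969, -0.1368, 0.4057]
tcp_rot: [[-0.426, -0.641, 0.638], [-0.905, 0.306, -0.297], [-0.005, -0.704, -0.71]]
force: [0.3, -0.7, -2.3]
finger_gap: 0.0021
```

```bash
python3 - <<'E'
from p import *
st()
wps([(-.09,-.1,.295,-23.1,45),(-.1,0,.25,-23.1,45)],.035)
E
```

```text
t 12.125 tcp [ 0.3969 -0.1368  0.4057] grasp [ 0.4958 -0.1828  0.2956] z [ 0.638 -0.297 -0.71 ] y [-0.641  0.306 -0.704] F [ 0.34 -0.75 -2.34] gap 0.0021 j [ 19.   3.  -8. 135. 100.  10.  69.]
(-0.09, -0.1, 0.295, -23.1) tcp [ 0.421 -0.023  0.397] r 0.422 shift [ 0.0244  0.1139 -0.0091] rot [-0.006 -0.002  0.037]
(-0.1, 0, 0.25, -23.1) tcp [0.451 0.073 0.352] r 0.457 shift [ 0.0544  0.2098 -0.0541] rot [-0.006 -0.002  0.037]
```

step_arm(
  commands=[
    [0, 0.005, 0.03, -0.01, 0, 0, 0],
    [0, 0.017, 0.07, -0.02, 0, 0, 0],
    [0, 0.034, 0.108, -0.03, 0, 0, 0],
    [0, 0.045, 0.14, -0.04, 0, 0, 0],
    [0, 0.055, 0.175, -0.05, 0, 0, 0],
    [0, 0.064, 0.204, -0.055, 0, 0, 0],
    [0, 0.064, 0.204, -0.055, 0, 0, 0],
    [0, 0.064, 0.204, -0.055, 0, 0, 0],
  ],
)

```text
t: 13.12
tool_pos: [0.4617, 0.0662, 0.3502]
tcp_rot: [[-0.427, -0.641, 0.637], [-0.904, 0.307, -0.298], [-0.004, -0.703, -0.711]]
force: [0.0, 0.1, -2.2]
finger_gap: 0.0024
```

```bash
python3 - <<'E'
from p import *
st()
wps([(-.1,0,.19,-23.1,45),(-.1,0,.19,-23.1,37)],.035)
E
```

```text
t 13.125 tcp [0.4617 0.0662 0.3502] grasp [0.5605 0.0201 0.24  ] z [ 0.637 -0.298 -0.711] y [-0.641  0.307 -0.703] F [ 0.04  0.06 -2.17] gap 0.0024 j [ -5.  16. -24. 131.  90.  39.  52.]
(-0.1, 0, 0.19, -23.1) tcp [0.451 0.073 0.292] r 0.457 shift [-0.0105  0.0068 -0.0586] rot [-0.006 -0.003  0.039]
(-0.1, 0, 0.19, -23.1) tcp [0.438 0.079 0.275] r 0.445 shift [-0.0235  0.0124 -0.0749] rot [-0.063 -0.131  0.038]
```

```bash
python3 - <<'E'
from p import *
wps([(-.085,-.002,.162,-23.1,45)],.035)
E
```

```text
(-0.085, -0.002, 0.162, -23.1) tcp [0.464 0.065 0.264] r 0.469 shift [ 0.0025 -0.0009 -0.0866] rot [-0.006 -0.003  0.039]
```

step_arm(
  commands=[
    [0, 0, 0, -0.03, -0.002, -0.001, 0.012],
    [0, 0.001, 0, -0.06, -0.004, -0.002, 0.026],
    [0, 0.0025, -0.001, -0.087, -0.006, -0.003, 0.039],
    [0, 0.0025, -0.001, -0.087, -0.006, -0.003, 0.039],
    [0, 0.0025, -0.001, -0.087, -0.006, -0.003, 0.039],
    [0, 0.0025, -0.001, -0.087, -0.006, -0.003, 0.039],
  ],
)

```text
t: 13.88
tool_pos: [0.4647, 0.0658, 0.2648]
tcp_rot: [[-0.391, -0.648, 0.653], [-0.92, 0.278, -0.276], [-0.002, -0.709, -0.705]]
force: [0.7, 0.1, -2.7]
finger_gap: 0.0022
```

```bash
python3 - <<'E'
from p import *
st()
for n in('side','top','wrist'): cv2.imwrite(f'pics/q_{n}.png',env.capture(n)[:,:,::-1])
X=lambda x,y,z: C+hx*x+ly*y+[0,0,z]
O=(.0,-.002,.2155)
pts=dict(ltip=(-.018,-.002,.2155-.066),utip=(.018,-.002,.2155+.066),bot=(0,-.002,.2155-.088),peak=(-.085,-.002,.162),peak_n=(-.085,-.055,.154),rim=(-.045,.058,.117))
for k,v in pts.items(): print(k,'side',np.round(proj('side',X(*v)),1),'top',np.round(proj('top',X(*v)),1))
a=cv2.imread('pics/q_side.png');b=cv2.imread('pics/q_top.png')
a=cv2.resize(a[160:280,215:335],(480,480),interpolation=3);b=cv2.resize(b[120:240,235:315],(320,480),interpolation=3)
cv2.imwrite('pics/q.png',np.hstack([a,b]))
E
```

```text
t 13.875 tcp [0.4647 0.0658 0.2648] grasp [0.5659 0.0231 0.1555] z [ 0.653 -0.276 -0.705] y [-0.648  0.278 -0.709] F [ 0.67  0.15 -2.71] gap 0.0022 j [ -5.  27. -25. 137. 111.  46.  29.]
ltip side [267.6 239.1] top [297.7 183.8]
utip side [251.7 185.8] top [304.3 144.3]
bot side [262.5 243.9] top [301.9 179.4]
peak side [289.6 244.8] top [282.4 211.4]
peak_n side [303.8 236.6] top [306.8 223.8]
rim side [260.2 267.1] top [266.2 187.7]
```

View pics/q.png

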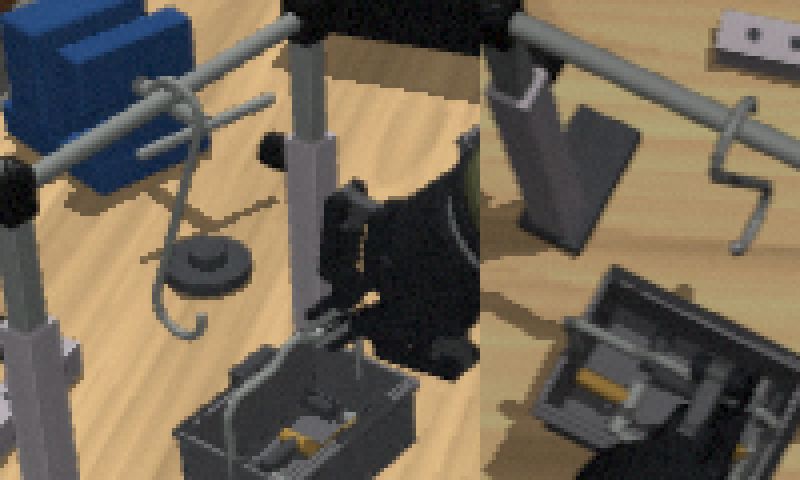

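The lower tip is at side (265.5,240) and the bottom matches its prediction within 1.5 px. The bin's rim corner is at side (259.2,268.2), the bail elbow at side (273,259.5) and top (257.5,200). I'll compare those with the model numerically.

```bash
python3 - <<'E'
from p import *
X=lambda x,y,z: C+hx*x+ly*y+[0,0,z]
P=(-.085,-.002,.162)
rel=dict(rimLead=(.04,.06,-.045),rimLeadN=(.04,-.06,-.045),rimTrail=(-.04,.06,-.045),elbow=(0,.056,-.009),slope0=(0,.018,-.008),peak=(0,0,0),footN=(0,-.057,-.045))
sc=lambda p:np.round((p-[215,160])*4); tc=lambda p:np.round((p-[235,120])*4+[480,0])
for k,v in rel.items():
    q=X(*(np.array(P)+v)); print(k,'sidecrop',sc(proj('side',q)),'topcrop',tc(proj('top',q)))
def t2(n,s,t):
    x,e=tri(ray('side',(215+s[0]/4,160+s[1]/4)),ray('top',(235+(t[0]-480)/4,120+t[1]/4))); r=x-C; print(n,'rail',np.round([r@hx,r@ly,r[2]],4),np.round(e,4))
t2('ltip',(202,320),(738,250));t2('utip',(140,86),(750,103));t2('lbend',(160,292),(766,186));t2('uarch',(203,125),(717,178))
t2('elbow',(232,398),(570,321));t2('rimLead',(177,433),(612,268))
E
```

```text
rimLead sidecrop [181. 428.] topcrop [605. 271.]
rimLeadN sidecrop [312. 328.] topcrop [815. 369.]
rimTrail sidecrop [289. 482.] topcrop [534. 407.]
elbow sidecrop [235. 401.] topcrop [569. 323.]
slope0 sidecrop [279. 366.] topcrop [638. 354.]
peak sidecrop [298. 339.] topcrop [670. 366.]
footN sidecrop [361. 353.] topcrop [775. 436.]
ltip rail [-0.0115 -0.0026  0.1433] [0.0009 0.0009]
utip rail [1.420e-02 1.000e-04 2.929e-01] [0.0043 0.0043]
lbend rail [ 0.022  -0.0022  0.1502] [0.0001 0.0001]
uarch rail [-0.0236 -0.0024  0.2815] [0.0003 0.0003]
elbow rail [-0.0838  0.0542  0.1547] [0.0007 0.0007]
rimLead rail [-0.0404  0.0567  0.1105] [0.0001 0.0001]
```

The bail peak is at rail (-0.084, -0.002, 0.163), and the hook's lower curl is centred at x≈+0.005, y≈-0.002. I'll move forward 87 mm above the tip.

step_arm(
  commands=[
    [0, 0.02, -0.0085, 0, 0, 0, 0],
    [0, 0.04, -0.017, 0, 0, 0, 0],
    [0, 0.055, -0.0235, 0, 0, 0, 0],
    [0, 0.065, -0.028, 0, 0, 0, 0],
    [0, 0.073, -0.031, 0, 0, 0, 0],
    [0, 0.08, -0.034, 0, 0, 0, 0],
    [0, 0.08, -0.034, 0, 0, 0, 0],
  ],
)

```text
t: 14.9
tool_pos: [0.5448, 0.0319, 0.2635]
tcp_rot: [[-0.391, -0.65, 0.651], [-0.92, 0.277, -0.276], [-0.001, -0.707, -0.707]]
force: [-0.8, 0.0, -2.1]
finger_gap: 0.0019
```

```bash
python3 - <<'E'
from p import *
st()
r=env.observe(); R=np.array(r['tcp_rot']); g=np.array(r['tool_pos'])+.155*R[:,2]-C; print('grip rail',g@hx,g@ly,g[2])
im={n:cv2.imread(f'pics/q_{n}.png') for n in('side','top')}
X=lambda x,y,z: C+hx*x+ly*y+[0,0,z]
for n in('side','top'):
    b=env.capture(n)[:,:,::-1]; cv2.imwrite(f'pics/i_{n}.png',b)
    # has the hook (upper part) moved? match the shank patch
    u,v=np.round(proj(n,X(-.006,-.002,.245))).astype(int); t=im[n][v-12:v+12,u-9:u+9]
    m=cv2.matchTemplate(np.ascontiguousarray(b[v-20:v+20,u-17:u+17]),t,cv2.TM_CCOEFF_NORMED); _,s,_,l=cv2.minMaxLoc(m); print(n,'shank shift px',l[0]-8,l[1]-8,round(s,3))
    u,v=np.round(proj(n,X(-.006,-.002,.145))).astype(int); t=im[n][v-10:v+10,u-9:u+9]
    m=cv2.matchTemplate(np.ascontiguousarray(b[v-18:v+18,u-17:u+17]),t,cv2.TM_CCOEFF_NORMED); _,s,_,l=cv2.minMaxLoc(m); print(n,'lower shift px',l[0]-8,l[1]-8,round(s,3))
E
```

```text
t 14.9 tcp [0.5448 0.0319 0.2635] grasp [ 0.6457 -0.0108  0.1539] z [ 0.651 -0.276 -0.707] y [-0.65   0.277 -0.707] F [-0.78  0.02 -2.11] gap 0.0019 j [  0.  30. -21. 128. 113.  39.  38.]
grip rail 0.002172691856514968 -0.03585940662468509 0.15391692935519985
side shank shift px -5 2 0.516
side lower shift px 8 -3 0.335
top shank shift px -8 -4 0.296
top lower shift px -6 -3 0.274
```

No contact force. I'll lower the bail into the curl.

step_arm(
  commands=[
    [0, 0.0, 0, -0.006, 0, 0, 0],
    [0, 0.0005, 0, -0.012, 0, 0, 0],
    [0, 0.001, 0, -0.018, 0, 0, 0],
    [0, 0.001, 0, -0.022, 0, 0, 0],
    [0, 0.001, 0, -0.022, 0, 0, 0],
  ],
)

```text
t: 15.62
tool_pos: [0.5454, 0.032, 0.241]
tcp_rot: [[-0.391, -0.651, 0.651], [-0.921, 0.277, -0.275], [-0.001, -0.707, -0.708]]
force: [-1.0, 0.8, -3.3]
finger_gap: 0.0023
```

step_arm(
  commands=[
    [0, 0.0, 0, -0.003, 0, 0, 0],
    [0, 0.0, 0, -0.005, 0, 0, 0],
    [0, 0.0, 0, -0.005, 0, 0, 0],
  ],
)

```text
t: 16.0
tool_pos: [0.5458, 0.032, 0.2369]
tcp_rot: [[-0.391, -0.649, 0.652], [-0.921, 0.277, -0.276], [-0.002, -0.708, -0.706]]
force: [-0.1, -0.1, 0.7]
finger_gap: 0.002
```

Contact is at peak height ≈0.136 (curl bottom expected at 0.134; the tip would have been at 0.152). I'll lower a little more.

step_arm(
  commands=[
    [0, 0.0, 0, -0.001, 0, 0, 0],
    [0, 0.0, 0, -0.001, 0, 0, 0],
    [0, 0.0, 0, -0.001, 0, 0, 0],
    [0, 0.0, 0, -0.001, 0, 0, 0],
  ],
)

```text
t: 16.5
tool_pos: [0.5457, 0.032, 0.2359]
tcp_rot: [[-0.391, -0.65, 0.652], [-0.921, 0.277, -0.276], [-0.002, -0.708, -0.706]]
force: [-0.1, 0.6, 3.8]
finger_gap: 0.0023
```

```bash
python3 - <<'E'
from p import *
s=env.observe(); st(); print(s['torque'])
for n in('side','top'): cv2.imwrite(f'pics/j_{n}.png',env.capture(n)[:,:,::-1])
E
```

```text
t 16.5 tcp [0.5457 0.032  0.2359] grasp [ 0.6468 -0.0107  0.1264] z [ 0.652 -0.276 -0.706] y [-0.65   0.277 -0.708] F [-0.1   0.58  3.75] gap 0.0023 j [  1.  34. -22. 129. 117.  42.  32.]
[0.18266945 0.00172743 0.01646526]
```

Load is fully on the hook. I'll ease off, open slowly and back out along the tool axis.

step_arm(
  commands=[
    [0.0, 0, 0, 0.001, 0, 0, 0],
    [0.01, 0, 0, 0.001, 0, 0, 0],
    [0.02, 0, 0, 0.001, 0, 0, 0],
    [0.03, 0, 0, 0.001, 0, 0, 0],
    [0.036, 0, 0, 0.001, 0, 0, 0],
    [0.036, 0, 0, 0.001, 0, 0, 0],
    [0.036, 0, 0, 0.001, 0, 0, 0],
  ],
  force=20,
)

```text
t: 17.48
tool_pos: [0.5455, 0.032, 0.2365]
tcp_rot: [[-0.391, -0.65, 0.651], [-0.921, 0.277, -0.275], [-0.001, -0.707, -0.707]]
force: [-0.3, 0.1, -0.3]
finger_gap: 0.0357
```

step_arm(
  commands=[
    [0.036, -0.007, 0.003, 0.007, 0, 0, 0],
    [0.036, -0.02, 0.008, 0.021, 0, 0, 0],
    [0.036, -0.035, 0.015, 0.037, 0, 0, 0],
    [0.036, -0.055, 0.023, 0.059, 0, 0, 0],
    [0.036, -0.075, 0.032, 0.08, 0, 0, 0],
    [0.036, -0.09, 0.038, 0.1, 0, 0, 0],
    [0.036, -0.09, 0.038, 0.1, 0, 0, 0],
    [0.036, -0.09, 0.038, 0.1, 0, 0, 0],
  ],
)

```text
t: 18.48
tool_pos: [0.4555, 0.0699, 0.3365]
tcp_rot: [[-0.391, -0.65, 0.652], [-0.92, 0.277, -0.275], [-0.002, -0.708, -0.707]]
force: [1.0, -0.3, 0.4]
finger_gap: 0.0356
```

```bash
python3 - <<'E'
from p import *
st()
for n in('side','top'): cv2.imwrite(f'pics/f_{n}.png',env.capture(n)[:,:,::-1])
a=cv2.imread('pics/f_side.png');b=cv2.imread('pics/f_top.png')
cv2.imwrite('pics/f.png',np.hstack([cv2.resize(a[160:300,195:315],(412,480),interpolation=3),cv2.resize(b[120:240,265:355],(360,480),interpolation=3)]))
E
```

```text
t 18.475 tcp [0.4555 0.0699 0.3365] grasp [0.5566 0.0272 0.227 ] z [ 0.652 -0.275 -0.707] y [-0.65   0.277 -0.708] F [ 1.03 -0.32  0.39] gap 0.0356 j [ -6.  17. -22. 133.  95.  39.  47.]
```

The viewer is used up, so I'll check numerically: whether the scene is still, and how the segmented bin compares with the projected hanging-bin model (and with the alternatives of bench or tilted).

step_arm(
  commands=[
    [0.036, -0.03, 0.013, 0.03, 0, 0, 0],
    [0.036, -0.03, 0.013, 0.03, 0, 0, 0],
    [0.036, -0.03, 0.013, 0.03, 0, 0, 0],
    [0.036, -0.03, 0.013, 0.03, 0, 0, 0],
    [0.036, -0.03, 0.013, 0.03, 0, 0, 0],
    [0.036, -0.03, 0.013, 0.03, 0, 0, 0],
    [0.036, -0.03, 0.013, 0.03, 0, 0, 0],
    [0.036, -0.03, 0.013, 0.03, 0, 0, 0],
  ],
)

```text
t: 19.58
tool_pos: [0.4255, 0.083, 0.3665]
tcp_rot: [[-0.391, -0.65, 0.651], [-0.921, 0.277, -0.275], [-0.001, -0.707, -0.707]]
force: [0.6, 0.5, 0.2]
finger_gap: 0.0358
```

```bash
cat > v.py <<'E'
from p import *
st()
X=lambda x,y,z: C+hx*x+ly*y+[0,0,z]
im={n:[env.capture(n)[:,:,::-1].copy() for _ in range(3)] for n in('side','top')}
for n in im: cv2.imwrite(f'pics/v_{n}.png',im[n][2])
def hull(n,x,y,zu,pitch,roll):
    R=Ro.from_euler('xy',[roll,pitch],degrees=True); pk=np.array([x,y,zu+.095])
    q=[proj(n,X(*(pk+R.apply([sx*.04,sy*.06,z-.095])))) for sx in(1,-1) for sy in(1,-1) for z in(0,.05)]
    return cv2.convexHull(np.array(q,np.float32))
M={}
for n,v in im.items():
    hs=cv2.cvtColor(v[2],cv2.COLOR_BGR2HSV).astype(int); m=((hs[...,1]<70)&(hs[...,2]<120)).astype(np.uint8)
    M[n]=cv2.morphologyEx(m,cv2.MORPH_OPEN,np.ones((3,3),np.uint8))
    h=hull(n,.003,-.002,.039,0,0).astype(int).reshape(-1,2); a,b=h.min(0)-15,h.max(0)+15
    print(n,'hung bbox',h.min(0),h.max(0),'diff first-last max/mean',[ (np.abs(v[2][a[1]:b[1],a[0]:b[0]].astype(int)-v[0][a[1]:b[1],a[0]:b[0]])).max(),round(float(np.abs(v[2][a[1]:b[1],a[0]:b[0]].astype(int)-v[0][a[1]:b[1],a[0]:b[0]]).mean()),2)])
def score(P):
    t=0
    for n,m in M.items():
        k=np.zeros_like(m); cv2.fillConvexPoly(k,hull(n,*P).round().astype(np.int32),1); ring=cv2.dilate(k,np.ones((9,9),np.uint8))-k
        t+=m[k>0].mean()-m[ring>0].mean()
    return t
from scipy.optimize import differential_evolution as de
r=de(lambda P:-score(P),[(-.05,.05),(-.05,.05),(0,.08),(-25,25),(-25,25)],seed=1,maxiter=40,popsize=10,tol=1e-4)
print('fit x,y,underside z,pitch,roll',np.round(r.x,3),'score',-r.fun,'| model hung',score((.003,-.002,.039,0,0)),'bench',score((.003,-.002,0,0,0)))
E
python3 v.py
```

```text
t 19.575 tcp [0.4255 0.083  0.3665] grasp [0.5265 0.0403 0.2569] z [ 0.651 -0.275 -0.707] y [-0.65   0.277 -0.707] F [0.56 0.46 0.16] gap 0.0358 j [ -9.  12. -23. 134.  86.  39.  54.]
side hung bbox [233 238] [291 291] diff first-last max/mean [np.int64(42), 2.13]
top hung bbox [268 155] [336 218] diff first-last max/mean [np.int64(30), 2.2]Traceback (most recent call last):
  File "v.py", line 23, in <module>
    r=de(lambda P:-score(P),[(-.05,.05),(-.05,.05),(0,.08),(-25,25),(-25,25)],seed=1,maxiter=40,popsize=10,tol=1e-4)
    return fun(*args, **kwargs)
    ret = solver.solve()
    next(self)
    ~~~~^^^^^^
    energy = self.func(parameters)
    return self.f(x, *self.args)
           ~~~~~~^^^^^^^^^^^^^^^
  File "v.py", line 23, in <lambda>
    r=de(lambda P:-score(P),[(-.05,.05),(-.05,.05),(0,.08),(-25,25),(-25,25)],seed=1,maxiter=40,popsize=10,tol=1e-4)
                   ~~~~~^^^
  File "v.py", line 19, in score
    k=np.zeros_like(m); cv2.fillConvexPoly(k,hull(n,*P).round().astype(np.int32),1); ring=cv2.dilate(k,np.ones((9,9),np.uint8))-k
                                             ~~~~^^^^^^
  File "v.py", line 8, in hull
    q=[proj(n,X(*(pk+R.apply([sx*.04,sy*.06,z-.095])))) for sx in(1,-1) for sy in(1,-1) for z in(0,.05)]
       ~~~~^^^^^^^^^^^^^^^^^^^^^^^^^^^^^^^^^^^^^^^^^^^^
  File "h.py", line 21, in proj
    p,f=cam(n);R=cv2.Rodrigues(np.array(p['rvec'],float))[0];c=R@np.array(X)+np.array(p['tvec'],float).ravel()
        ~~~^^^
  File "h.py", line 4, in cam
    p=env.camera_params(n); f=240/np.tan(np.radians(p['fov_y']/2)); return p,f
ValueError: time passes only in moves, steps and waits
```

```bash
sed -i 's/^def cam(n):/import functools\n@functools.cache\ndef cam(n):/' h.py
sed -i "s/^im={n:.*/im={n:[cv2.imread(f'pics\/f_{n}.png'),None,cv2.imread(f'pics\/v_{n}.png')] for n in('side','top')}\nprint('bg noise',np.abs(im['side'][0][380:460,20:150].astype(int)-im['side'][2][380:460,20:150]).mean())/; s/^for n in im: cv2.imwrite.*//" v.py
timeout 300 python3 v.py
```

```text
t 19.875 tcp [0.4255 0.083  0.3666] grasp [0.5265 0.0403 0.257 ] z [ 0.652 -0.275 -0.707] y [-0.65   0.277 -0.707] F [ 0.65 -0.36  0.36] gap 0.0359 j [ -9.  12. -23. 134.  86.  39.  54.]
bg noise 2.005128205128205
side hung bbox [233 238] [291 291] diff first-last max/mean [np.int64(192), 2.94]
top hung bbox [268 155] [336 218] diff first-last max/mean [np.int64(172), 6.83]
fit x,y,underside z,pitch,roll [ 1.000e-03 -1.000e-03  3.900e-02 -1.146e+00  2.400e-01] score 1.6029391839823703 | model hung 1.5680855712398452 bench 0.488687110322033
```

The fit puts the bin at underside z = 39 mm, level within about 1.2°. The hanging model scores 1.57 against 0.49 for lying on the bench. Image change during the last captures is at noise level, so I'll hand in.

```bash
python3 -c "
from cell import env; print(env.job_done())"
```

```text
the job is handed in; nothing more can be done
None
```

I moved the S-hook from the stand to the crossbar and let it go. I then hung the bin by its bail peak in the hook's lower curl, backed the arm clear, and handed in at about 20 s. `env.job_done()` gave no verdict.

**Bin pose:** fitting a bin model to the last side and top pictures put its underside 39 mm above the bench. It was centred under the bar within about 1 mm and level within about 1.2°. The fit scored 1.60; the hanging pose I expected scored 1.57 and a bin lying on the bench 0.49.

**Stillness and release:** the last pictures changed only by noise (mean 2.1–2.2 grey levels, against about 2.0 for plain background). The forces on the tool were back to about zero.

**Weaker checks:**
- The picture limit was used up before the final view, so the hanging bin was confirmed only numerically, not by eye.
- I did not measure the bystanders at the end; no contact with them showed.
- After the hook's release, the measured points were up to about 6 mm off its model, a lean of perhaps 4°. That is within the limit of 0.3 rad (about 17°).
- A template match meant to check that the hook had not moved during insertion was inconclusive, because the background had changed. I relied on the contact force and height instead.

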